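# Make up two reagent kits

### The job

Make up two kits from the bottles and vials standing on the bench. The long tray takes the tall bottle and the squat bottle in its two large bays (either way round) and one dropper vial in the narrow bay between them; the short tray takes the slim bottle in its large bay and the other vial (the two are interchangeable) in its narrow bay. Stand everything upright on the tray floors, tip nothing over on the way, and leave the timer, the roll of tape and the dish where they are.

Things in the scene. Friction and masses are not known exactly. Their poses are not given: they have to be found in the camera images.
- tall_bottle: The tall bottle: clear, with a white screw cap, 52 mm across and 150 mm high (wide body up to 99 mm; above that neck and cap, 28 mm across: grip there). Origin: centre of its underside; z is its upward axis; round, so yaw does not matter.
- squat_bottle: The squat bottle: the widest and shortest of the three, with a broad screw cap, 56 mm across and 106 mm high (wide body up to 69 mm; above that neck and cap, 36 mm across: grip there). Origin: centre of its underside; z is its upward axis; round, so yaw does not matter.
- slim_bottle: The slim bottle: the narrowest of the three, 44 mm across and 120 mm high (wide body up to 79 mm; above that neck and cap, 30 mm across: grip there). Origin: centre of its underside; z is its upward axis; round, so yaw does not matter.
- vial_1: A small white dropper vial with a coloured pointed screw cap, 18 mm across and 48 mm high (body 17 mm across up to 30 mm, above that the cap, 15 mm across; grip the cap). The two vials are alike in all but cap colour and count as the same. Origin: centre of its underside; z is its upward axis; round, so yaw does not matter.
- vial_2: Another small white dropper vial with a coloured pointed screw cap, 18 mm across and 48 mm high (body 17 mm across up to 30 mm, above that the cap, 15 mm across; grip the cap). The two vials are alike in all but cap colour and count as the same. Origin: centre of its underside; z is its upward axis; round, so yaw does not matter.
- long_tray: The long kit tray. White plastic, fixed to the bench, 202 mm long (y) and 82 mm wide (x), plus an 11 mm lip at each end. Floor, walls and dividers 4 mm thick, rim 20 mm above the bench. Origin: centre of its underside, z up. Bays in a row along y, each 74 mm wide in x: two large ones 74 mm long, centred at y = +60 and -60 mm, and between them a narrow one 38 mm long, at y = 0.
- short_tray: The short kit tray. White plastic, fixed to the bench, 124 mm long (y) and 82 mm wide (x), plus an 11 mm lip at each end. Floor, walls and dividers 4 mm thick, rim 20 mm above the bench. Origin: centre of its underside, z up. Bays in a row along y, each 74 mm wide in x: one large bay 74 mm long, centred at y = -21 mm, and one narrow bay 38 mm long, centred at y = +39 mm.
- bench_timer: Bystander: bench timer standing on its foot, 65x64x71 mm. Origin: under its middle.
- tape: Bystander: roll of tape lying flat, 103 mm across, 25 mm high. Origin: centre of its underside.
- dish: Bystander: closed petri dish, 91 mm across, 14 mm high. Origin: centre of its underside.
There are look-alikes about, which are no part of the job. Leave any green or orange look-alike of the slim_bottle alone.

How it is judged (in metres and radians):
At the end, for the whole second after the job is handed in: Tall and squat bottle in the two large bays of the long tray, slim bottle in that of the short tray (20 mm of bay centre in tray x, y), a vial in each narrow bay (32 mm in x, 14 mm in y); undersides under 9 mm above the tray's, upright to 0.12 rad, at rest, released ((((x of tall_bottle in the frame of long_tray between -0.02 and 0.02 m and y of tall_bottle in the frame of long_tray between 0.04 and 0.08 m and z of tall_bottle in the frame of long_tray between 0 and 0.009 m) and (x of squat_bottle in the frame of long_tray between -0.02 and 0.02 m and y of squat_bottle in the frame of long_tray between -0.08 and -0.04 m and z of squat_bottle in the frame of long_tray between 0 and 0.009 m)) or ((x of tall_bottle in the frame of long_tray between -0.02 and 0.02 m and y of tall_bottle in the frame of long_tray between -0.08 and -0.04 m and z of tall_bottle in the frame of long_tray between 0 and 0.009 m) and (x of squat_bottle in the frame of long_tray between -0.02 and 0.02 m and y of squat_bottle in the frame of long_tray between 0.04 and 0.08 m and z of squat_bottle in the frame of long_tray between 0 and 0.009 m))) and x of slim_bottle in the frame of short_tray between -0.02 and 0.02 m and y of slim_bottle in the frame of short_tray between -0.041 and -0.001 m and z of slim_bottle in the frame of short_tray between 0 and 0.009 m and (((x of vial_1 in the frame of long_tray between -0.032 and 0.032 m and y of vial_1 in the frame of long_tray between -0.014 and 0.014 m and z of vial_1 in the frame of long_tray between 0 and 0.009 m) and (x of vial_2 in the frame of short_tray between -0.032 and 0.032 m and y of vial_2 in the frame of short_tray between 0.025 and 0.053 m and z of vial_2 in the frame of short_tray between 0 and 0.009 m)) or ((x of vial_2 in the frame of long_tray between -0.032 and 0.032 m and y of vial_2 in the frame of long_tray between -0.014 and 0.014 m and z of vial_2 in the frame of long_tray between 0 and 0.009 m) and (x of vial_1 in the frame of short_tray between -0.032 and 0.032 m and y of vial_1 in the frame of short_tray between 0.025 and 0.053 m and z of vial_1 in the frame of short_tray between 0 and 0.009 m))) and angle between each of tall_bottle, squat_bottle, slim_bottle, vial_1, vial_2's own z axis and vertical below 0.12 rad and linear speed of each of tall_bottle, squat_bottle, slim_bottle, vial_1, vial_2 below 0.02 m/s and angular speed of each of tall_bottle, squat_bottle, slim_bottle, vial_1, vial_2 below 0.3 rad/s and contact force between each of tall_bottle, squat_bottle, slim_bottle, vial_1, vial_2 and the fingers below 0.05 N); the robot touches nothing.
It fails at once if a bottle or vial is tipped over (angle between any of tall_bottle, squat_bottle, slim_bottle, vial_1, vial_2's own z axis and vertical above 0.8 rad).
It fails at once if the timer, the roll of tape or the dish is pushed away (distance of any of bench_timer, tape, dish from where it was at the start of the episode above 0.03 m).
It also fails if it takes over 122 s, if anything falls off the work surface, if the arm or the gripper's body presses on something with over 40 N, if the wrist force passes 120 N, or if a joint passes its speed limit or range.

### The arm

A 6-joint arm with a two-finger parallel gripper is mounted at the origin on a cart in front of the work surface, level with it; the furniture and walls round the work are solid. World frame = base frame: x ahead of the robot, y to its left, z up, the work surface at z = 0. Lengths are in m, angles in degrees, forces in N, time in s.
With the tool pointing down it reaches from about 0.4 to 0.825 m from the base axis. Payload 7 kg.
Tool frame: the origin (TCP) lies at the very end of the fingers, on their centre line; the grasp point (between the pads) lies hold_point_z behind it (hold_point_z is the distance from the TCP to the grasp point, in m); z points along the fingers, y is the line along which they close (so a half turn about z gives the same grasp; the last joint's range is limited). The gripper opens to 88 mm and grips with 3 to 60 N. Pads are 19 mm wide; open, the fingers measure 130 mm over their backs; the gripper's body (78 mm by 193 mm) begins 47 mm behind the grasp point.
Start: joints at [89.043, 20.546, 0.682, 0, -70.136, -16.507], TCP at [0.203, 0.644, 0.227] pointing down, gripper open.
Joint ranges: [-176.03, 176.03], [-82.01, 121.73], [-58.28, 71.71], [-173.87, 95.51], [-174.79, -0.11], [-173.66, 173.66]. Speed limits (degrees/s): [136.94, 136.94, 172.46, 180, 180, 180].

### API

Orientations are given as [roll, pitch, yaw] about the fixed x, y, z axes, in that order (R = Rz(yaw) Ry(pitch) Rx(roll)).
In Python, from plant import get_obs, snapshot, close_job, hold_point_z gives the robot as it stands.
- The arm moves only by the tool play_rows, never from a script. Its argument "commands" is a list that holds one entry, the list of rows, each a list of 7 numbers: the shift along the tool's x, y, z in cm, then the turn, a rotation vector about the tool's x, y, z in degrees, then the opening, from 0 (shut) to 1 (fully open). In form: [[[x, y, z, ax, ay, az, fingers], ...]]. A call has 1 to 20 rows; each row is the pose to reach, as a shift and turn from the pose commanded when the call began, along the tool's axes at that moment; what a row does not reach only later rows make up. A row lasts 1/12 s, in which the tool goes at most 41.7 mm and 7.16 degrees, less where a joint would pass 70% of its speed; a pose out of reach is approached as far as the arm can. A call with a gripper value outside its range is refused whole. The fingers move at their own pace and stop on an object; the grip force is fixed at half the most. Time passes only in rows, so rows that repeat a pose let the fingers close. It gives the time, the measured TCP pose, the force, the opening and the grip force at its end, in the units of the state.
- get_obs(): the state, without advancing time (a new reading comes with each control period).
- snapshot(name): name is "scene" or "top" or "wrist"; returns a dict with "frame" (400x640x3 uint8, red, green, blue), "camera_matrix" (3x3 intrinsics, pixels), "origin" and "attitude" of the camera in the world. Camera axes: x right, y down, z forward; pixel columns grow to the right and rows downward; lengths in m; the calibration is good to about 2 mm. A picture is of the moment at which its call begins. There is no depth.
- close_job(): hands the job in; it is judged then, once.
The state is a dict: "clock": time; "joint_pos": joint angles; "qvel": joint speeds; "tau": joint torques, N m; "tool_pos": TCP position; "orientation": TCP orientation; "force": force on the tool from outside, world axes, zero at the start; "moment": the same for the moment, N m; "opening": finger opening in m; "gripper_force": force on a finger pad.
Only numpy, scipy, OpenCV 4.12 (cv2) and the standard library are available. Lean on these libraries where they do the work, as an engineer would, in place of code of your own. Each camera call takes 0.05 s, during which the arm holds its last target. There are 200 camera calls.

## Working session

There is one attempt and no reset: what is moved stays moved. The work goes in short steps, Python scripts to look and compute and a tool call to move; the robot and the scene stay as the last step left them, time stands still between calls to the robot, and variables do not carry over. Pictures are saved under pics/ and viewed, at most 14 in all, crops included, and the job is handed in when it is done.

Besides the shell and the picture viewer there is one more tool, called after "Call:" by a JSON object that holds its "method" and its "body". play_rows: Moves the arm, as the interface text tells. Its arguments: {"type":"object","properties":{"commands":{"type":"array","items":{"type":"array","items":{"type":"array","items":{"type":"number"}}}}},"required":["commands"]}

```bash
mkdir -p pics; cat > h.py <<'E'
import numpy as np, cv2, sys
sys.path.insert(0,'.')
from plant import get_obs, snapshot, close_job, hold_point_z
def save(name,fn):
    s=snapshot(name); cv2.imwrite('pics/'+fn+'.png',s['frame'][:,:,::-1]); np.save('pics/'+fn+'.npy',s,allow_pickle=True); return s
def load(fn): return np.load('pics/'+fn+'.npy',allow_pickle=True).item()
def ray(s,u,v,z):
    K=np.array(s['camera_matrix']);R=np.array(s['attitude']);o=np.array(s['origin'])
    d=R@np.linalg.solve(K,[u,v,1]); return o+d*(z-o[2])/d[2]
def proj(s,p):
    K=np.array(s['camera_matrix']);R=np.array(s['attitude']);o=np.array(s['origin'])
    q=K@(R.T@(np.array(p)-o)); return q[:2]/q[2]
E
python3 - <<'E'
from h import *
print(get_obs(),hold_point_z)
for n in('scene','top','wrist'):
    s=save(n,n+'0'); print(n,s['camera_matrix'],s['origin'],s['attitude'])
E
```

```text
{'clock': 0.0, 'joint_pos': array([ 8.90427827e+01,  2.05931306e+01,  6.32985589e-01, -1.91931155e-02,
       -7.01355628e+01, -1.65083378e+01]), 'qvel': array([ 0.05263603,  0.0490639 , -0.06231221,  0.05631129, -0.03179107,
       -0.07808837]), 'tau': array([ 1.92509484e-03, -5.82718456e+01,  2.93036610e+01,  6.99671879e+00,
        6.81074336e-03, -1.57251966e-04]), 'tool_pos': array([0.20245777, 0.64340626, 0.22560048]), 'orientation': array([ 1.79903110e+02, -9.89957421e-03, -1.74720836e+01]), 'force': array([-0.29360905, -0.515903  , -0.20900517]), 'moment': array([ 0.02214083,  0.01703867, -0.03109138]), 'gripper_force': 0.0, 'opening': 0.08727579783375428} 0.0188
scene [[384.98449917   0.         319.72186998]
 [  0.         384.98449917 198.91704983]
 [  0.           0.           1.        ]] [0.29449778 0.6032064  0.5205325 ] [-1.24827427e+02  8.43891433e-02 -1.53039471e+02]
top [[375.77923402   0.         313.64573956]
 [  0.         375.77923402 195.26244059]
 [  0.           0.           1.        ]] [0.43953503 0.0158008  0.95320977] [-171.17475519   -0.9788971   -88.43943608]
wrist [[333.67733744   0.         320.08819639]
 [  0.         333.67733744 200.76940945]
 [  0.           0.           1.        ]] [0.28269235 0.62039211 0.38456437] [ 1.61981869e+02 -1.16316314e-01 -1.07408752e+02]
```

```bash
sed -i "s/R=np.array(s\['attitude'\])/R=Rot.from_euler('xyz',s['attitude'],degrees=True).as_matrix()/; 1s/$/\nfrom scipy.spatial.transform import Rotation as Rot/" h.py; cat h.py|head -12
```

```text
import numpy as np, cv2, sys
from scipy.spatial.transform import Rotation as Rot
sys.path.insert(0,'.')
from plant import get_obs, snapshot, close_job, hold_point_z
def save(name,fn):
    s=snapshot(name); cv2.imwrite('pics/'+fn+'.png',s['frame'][:,:,::-1]); np.save('pics/'+fn+'.npy',s,allow_pickle=True); return s
def load(fn): return np.load('pics/'+fn+'.npy',allow_pickle=True).item()
def ray(s,u,v,z):
    K=np.array(s['camera_matrix']);R=Rot.from_euler('xyz',s['attitude'],degrees=True).as_matrix();o=np.array(s['origin'])
    d=R@np.linalg.solve(K,[u,v,1]); return o+d*(z-o[2])/d[2]
def proj(s,p):
    K=np.array(s['camera_matrix']);R=Rot.from_euler('xyz',s['attitude'],degrees=True).as_matrix();o=np.array(s['origin'])
```

View pics/top0.png

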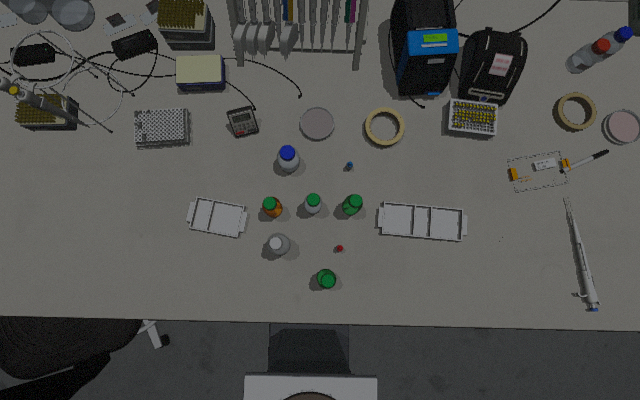

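View pics/scene0.png

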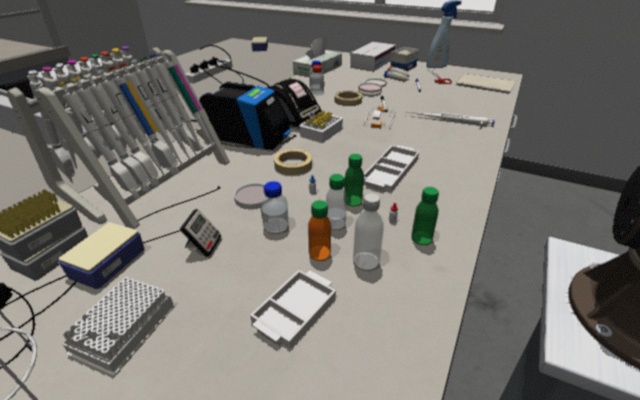

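```bash
python3 - <<'E'
from h import *
a=cv2.imread('pics/top0.png')[140:300,180:480]
cv2.imwrite('pics/c1.png',cv2.resize(a,None,fx=2.66,fy=2.66,interpolation=cv2.INTER_CUBIC))
s=load('top0')
hsv=cv2.cvtColor(s['frame'],cv2.COLOR_RGB2HSV)
def blob(lo,hi,box):
    m=cv2.inRange(hsv,lo,hi); n,l,st,c=cv2.connectedComponentsWithStats(m)
    for i in range(1,n):
        if st[i,4]>12 and box[0]<c[i,0]<box[2] and box[1]<c[i,1]<box[3]: print(lo,c[i].round(1),st[i])
B=(180,140,480,300)
blob((50,120,50),(85,255,255),B);blob((100,150,60),(130,255,255),B);blob((0,150,60),(6,255,255),B);blob((172,150,60),(180,255,255),B)
E
```

```text
(50, 120, 50) [312.9 199. ] [307 193  13  13 125]
(50, 120, 50) [352.1 204.2] [342 194  20  21 249]
(50, 120, 50) [269.1 202.7] [263 197  13  13 128]
(50, 120, 50) [325.9 278.1] [317 270  18  18 249]
(100, 150, 60) [287.  151.8] [280 145  15  14 169]
(100, 150, 60) [349.8 163.9] [347 162   6   5  19]
(172, 150, 60) [339.3 248.2] [337 246   6   5  13]
```

View pics/c1.png

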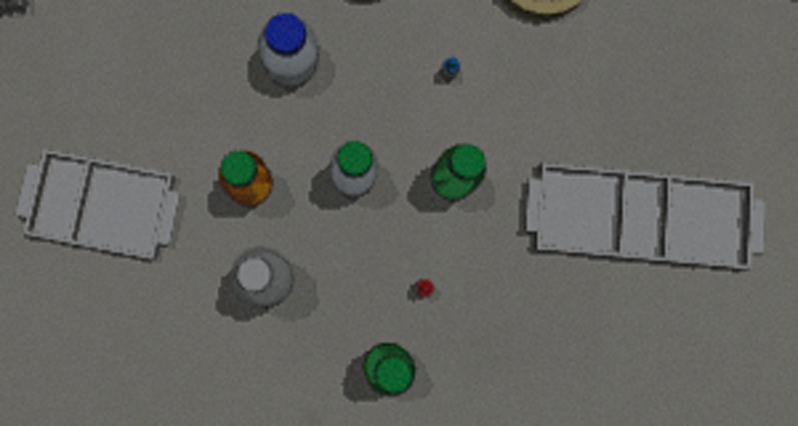

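Candidates for the slim bottle are clear with a green cap (313,203), green (353,204), green (326,279) and orange (272,206). By the description it's the clear one, and the crop confirms it. Tall is the white cap (279,243), squat the blue cap (288,158), and the vials are blue (349,166) and red (340,248).

```bash
cat >> h.py <<'E'
def rel(*tgts):
    "tgts: (x,y,z,yaw_closing) -> tool-frame cm shift and az deg from present pose, tool down"
    o=get_obs(); R=Rot.from_euler('xyz',o['orientation'],degrees=True)
    for x,y,z,yaw in tgts:
        d=R.inv().apply(np.array([x,y,z])-o['tool_pos'])*100
        T=Rot.from_euler('xyz',[180,0,yaw],degrees=True)
        print(d.round(2),(R.inv()*T).as_rotvec(degrees=True).round(1))
E
python3 - <<'E'
from h import *
s=load('top0')
for n,u,v,z in [('slim',312.9,199,.12),('squat',287,151.8,.106),('tall',275.5,243,.15),('blue',349.8,163.9,.04),('red',339.3,248.2,.04),('g1',352.1,204.2,.12),('g2',325.9,278.1,.12),('or',269.1,202.7,.12),('dish',317,124,.014),('tape',384,127,.02),('timer',243,121,.05)]:
    print(n,ray(s,u,v,z).round(4))
hsv=cv2.cvtColor(s['frame'],cv2.COLOR_RGB2HSV)
# tall cap
m=cv2.inRange(hsv,(0,0,150),(180,60,255))
g=hsv[:,:,2]; print('bench V',np.median(g[280:310,400:500]), 'tray',g[217,225],g[223,447],'cap',g[243,275])
m=cv2.inRange(hsv,(0,0,128),(180,60,255)); m=cv2.morphologyEx(m,cv2.MORPH_CLOSE,np.ones((5,5)))
n,l,st,c=cv2.connectedComponentsWithStats(m)
for i in range(1,n):
    if st[i,4]>60 and 180<c[i,0]<480 and 140<c[i,1]<300:
        r=cv2.minAreaRect(np.argwhere(l==i)[:,::-1].astype(np.float32))
        print(c[i].round(1),st[i],r)
        if st[i,4]>500:
            P=[ray(s,*p,.02)[:2] for p in cv2.boxPoints(r)]; print(np.round(P,4).tolist(), np.mean(P,0))
cv2.imwrite('pics/m.png',m)
E
```

```text
slim [0.5607 0.0065 0.12  ]
squat [0.6716 0.0695 0.106 ]
tall [0.4599 0.0835 0.15  ]
blue [ 0.6636 -0.084   0.04  ]
red [ 0.4545 -0.0613  0.04  ]
g1 [ 0.5516 -0.0816  0.12  ]
g2 [ 0.3881 -0.0265  0.12  ]
or [0.5495 0.1041 0.12  ]
dish [7.739e-01 1.000e-04 1.400e-02]
tape [ 0.7695 -0.1738  0.02  ]
timer [0.7628 0.186  0.05  ]
bench V 105.0 tray 127 128 cap 126
[216.6 216.8] [ 187  198   60   37 1515] ((216.55010986328125, 216.07957458496094), (57.045265197753906, 30.849655151367188), 12.804265975952148)
[[0.5016, 0.3185], [0.5771, 0.3075], [0.5494, 0.1672], [0.4744, 0.1799]] [0.52563182 0.24327042]
[422.  221.4] [ 378  202   89   38 2204] ((422.59954833984375, 220.95526123046875), (88.5310287475586, 31.2275390625), 4.864514350891113)
[[0.4954, -0.1564], [0.5736, -0.163], [0.5611, -0.3856], [0.483, -0.3762]] [ 0.5282503  -0.27029161]
[275.2 242.5] [270 238  11  10  84] ((275.0, 242.5), (9.0, 10.0), 90.0)
```

```bash
python3 -c "
from h import *
rel((.5,.25,.225,-17.5),(.4545,-.0613,.15,-17.5))"
```

```text
[40.19 28.61  0.13] [ 0.1 -0.   0. ]
[45.19 59.66  7.67] [ 0.1 -0.   0. ]
```

Call:
{"method": "play_rows", "body": {"commands": [[[40.2,28.6,0,0,0,0,0.5],[40.2,28.6,0,0,0,0,0.5],[40.2,28.6,0,0,0,0,0.5],[40.2,28.6,0,0,0,0,0.5],[40.2,28.6,0,0,0,0,0.5],[40.2,28.6,0,0,0,0,0.5],[40.2,28.6,0,0,0,0,0.5],[40.2,28.6,0,0,0,0,0.5],[40.2,28.6,0,0,0,0,0.5],[40.2,28.6,0,0,0,0,0.5],[40.2,28.6,0,0,0,0,0.5],[45.2,59.7,5,0,0,0,0.5],[45.2,59.7,7.6,0,0,0,0.5],[45.2,59.7,7.6,0,0,0,0.5],[45.2,59.7,7.6,0,0,0,0.5],[45.2,59.7,7.6,0,0,0,0.5],[45.2,59.7,7.6,0,0,0,0.5],[45.2,59.7,7.6,0,0,0,0.5],[45.2,59.7,7.6,0,0,0,0.5],[45.2,59.7,7.6,0,0,0,0.5]]]}}

```text
clock: 1.82
tool_pos: [0.4524, -0.0648, 0.1493]
orientation: [179.9, 0.1, -17.6]
force: [0.1, 0.3, -0.7]
opening: 0.0439
gripper_force: 0.0
```

```bash
python3 - <<'E'
from h import *
o=get_obs(); print(o['tool_pos'],o['orientation'],o['joint_pos'].round(1),o['force'])
s=save('wrist','w1')
hsv=cv2.cvtColor(s['frame'],cv2.COLOR_RGB2HSV)
m=cv2.inRange(hsv,(170,130,50),(180,255,255))|cv2.inRange(hsv,(0,150,50),(6,255,255))
n,l,st,c=cv2.connectedComponentsWithStats(m)
for i in range(1,n):
    if st[i,4]>40: print(c[i],st[i],ray(s,*c[i],.04))
rel((.4545,-.0613,.02,-17.5))
E
```

```text
[ 0.45244725 -0.06477025  0.14925566] [ 1.79940767e+02  1.22260993e-01 -1.75860693e+01] [ 16.6   3.8 -32.   -0.  -54.3  55.8] [ 0.08171871  0.28483664 -0.67648582]
[315.08878505 193.63084112] [307 186  17  16 214] [ 0.45634407 -0.06005414  0.04      ]
[ 0.12 -0.47 12.9 ] [ 0.1  0.2 -0.1]
```

View pics/w1.png

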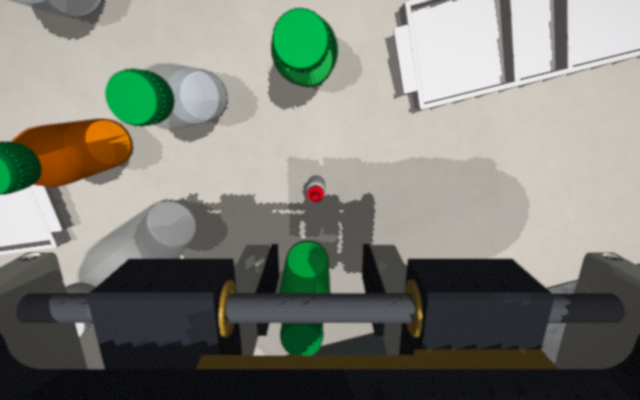

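Red vial at (315,194) below the gripper. It agrees with the top view to within 2 mm.

```bash
python3 -c "
from h import *
print(get_obs()['tool_pos'])
rel((.4555,-.0607,.02,-17.5))"
```

```text
[ 0.45231805 -0.06530821  0.14896635]
[ 0.2  -0.56 12.9 ] [ 0.1  0.2 -0.1]
```

Call:
{"method": "play_rows", "body": {"commands": [[[0.2,-0.56,4,0,0,0,0.5],[0.2,-0.56,8,0,0,0,0.45],[0.2,-0.56,8,0,0,0,0.45],[0.2,-0.56,8,0,0,0,0.45]]]}}

```text
clock: 2.2
tool_pos: [0.4566, -0.0571, 0.0696]
orientation: [179.8, 0.3, -17.5]
force: [-0.4, 1.0, 0.7]
opening: 0.0398
gripper_force: 0.0
```

```bash
python3 -c "
from h import *
print(get_obs()['tool_pos'],get_obs()['orientation'])
s=save('wrist','w2')
hsv=cv2.cvtColor(s['frame'],cv2.COLOR_RGB2HSV)
m=cv2.inRange(hsv,(170,130,50),(180,255,255))|cv2.inRange(hsv,(0,150,50),(6,255,255))
n,l,st,c=cv2.connectedComponentsWithStats(m)
for i in range(1,n):
    if st[i,4]>40: print(c[i],st[i],ray(s,*c[i],.04))
rel((.4555,-.0607,.02,-17.5))"
```

```text
[ 0.45657401 -0.05705842  0.06958679] [179.81135919   0.25514188 -17.45544396]
[326.99521531 232.91866029] [316 222  23  24 418] [ 0.45703843 -0.06001346  0.04      ]
[-0.14  0.47  5.13] [0.1 0.1 0.1]
```

Call:
{"method": "play_rows", "body": {"commands": [[[0.05,0.36,2.5,0,0,0,0.45],[0.05,0.36,5.0,0,0,0,0.45],[0.05,0.36,5.0,0,0,0,0.4],[0.05,0.36,5.0,0,0,0,0.3],[0.05,0.36,5.0,0,0,0,0.2],[0.05,0.36,5.0,0,0,0,0.1],[0.05,0.36,5.0,0,0,0,0],[0.05,0.36,5.0,0,0,0,0],[0.05,0.36,5.0,0,0,0,0],[0.05,0.36,5.0,0,0,0,0],[0.05,0.36,5.0,0,0,0,0]]]}}

```text
clock: 3.17
tool_pos: [0.459, -0.0598, 0.0221]
orientation: [-179.9, -0.2, -17.4]
force: [-0.6, -0.3, 9.3]
opening: 0.0157
gripper_force: 29.9
```

```bash
python3 -c "
from h import *
print(get_obs()['tool_pos'],get_obs()['orientation'])
z=get_obs()['tool_pos'][2]
rel((.45,-.06,.15,-3.2),(.528,-.270,.15,-3.2),(.528,-.270,z+.0045,-3.2),(.5332,.2815,.15,-11),(.5332,.2815,z+.0045,-11))"
```

```text
[ 0.45903366 -0.05983731  0.02212488] [-1.79926650e+02 -1.58165111e-01 -1.74200187e+01]
[ -0.82   0.27 -12.79] [ -0.1  -0.2 -14.2]
[ 12.91  17.97 -12.77] [ -0.1  -0.2 -14.2]
[12.87 17.99 -0.44] [ -0.1  -0.2 -14.2]
[ -3.11 -34.8  -12.75] [-0.1 -0.2 -6.4]
[ -3.14 -34.79  -0.41] [-0.1 -0.2 -6.4]
```

Call:
{"method": "play_rows", "body": {"commands": [[[0,0,-4,0,0,0,0],[0,0,-8,0,0,0,0],[0,0,-12,0,0,0,0],[0,0,-12.5,0,0,0,0],[12.9,18,-12.5,0,0,0,0],[12.9,18,-12.5,0,0,0,0],[12.9,18,-12.5,0,0,0,0],[12.9,18,-12.5,0,0,0,0],[12.9,18,-12.5,0,0,0,0],[12.9,18,-12.5,0,0,0,0],[12.9,18,-12.5,0,0,0,0],[12.9,18,-9,0,0,0,0],[12.9,18,-5,0,0,0,0],[12.9,18,-3,0,0,0,0],[12.9,18,-3,0,0,0,0],[12.9,18,-3,0,0,0,0]]]}}

```text
clock: 4.5
tool_pos: [0.526, -0.27, 0.0505]
orientation: [180.0, 0.1, -17.4]
force: [-0.3, 0.4, 1.2]
opening: 0.0159
gripper_force: 29.8
```

```bash
python3 -c "
from h import *
print(get_obs()['tool_pos'],get_obs()['opening'],get_obs()['orientation'])
save('wrist','w3')
rel((.528,-.270,.0266,-17.5))"
```

```text
[ 0.52604925 -0.27002297  0.05045709] 0.01591032394941732 [ 1.79967147e+02  1.16857865e-01 -1.74188777e+01]
[ 0.05 -0.05  2.53] [ 0.  -0.1  0.1]
```

View pics/w3.png

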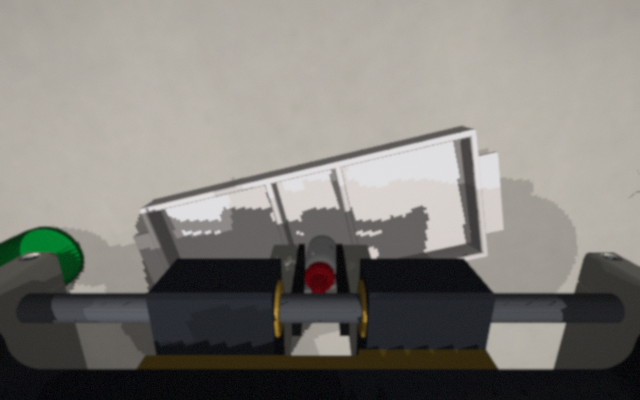

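The vial hangs over the narrow bay (dividers near x=275 and 335). I'll lower and release.

Call:
{"method": "play_rows", "body": {"commands": [[[0.1,0,1.5,0,0,0,0],[0.1,0,2.4,0,0,0,0],[0.1,0,2.4,0,0,0,0],[0.1,0,2.4,0,0,0,0.1],[0.1,0,2.4,0,0,0,0.2],[0.1,0,2.4,0,0,0,0.3],[0.1,0,2.4,0,0,0,0.45],[0.1,0,2.4,0,0,0,0.45],[0.1,0,0,0,0,0,0.45],[0.1,0,-4,0,0,0,0.45],[0.1,0,-8,0,0,0,0.45],[0.1,0,-10,0,0,0,0.45],[0.1,0,-10,0,0,0,0.45]]]}}

```text
clock: 5.63
tool_pos: [0.5306, -0.2718, 0.1568]
orientation: [-180.0, -0.5, -17.4]
force: [0.7, -0.2, 0.7]
opening: 0.0396
gripper_force: 0.0
```

```bash
python3 -c "
from h import *
save('wrist','w4'); s=save('top','t4')
hsv=cv2.cvtColor(s['frame'],cv2.COLOR_RGB2HSV)
m=cv2.inRange(hsv,(170,130,50),(180,255,255))
print(np.argwhere(m[180:280,300:480]).mean(0)+[180,300])
print(get_obs()['tool_pos'])
rel((.6636,-.084,.15,-17.5),(.6636,-.084,.02,-17.5))"
```

```text
[nan nan]
[ 0.52802777 -0.2708373   0.1518629 ]
[  7.32 -21.89   0.22] [-0.  -0.1  0. ]
[  7.29 -21.88  13.22] [-0.  -0.1  0. ]<string>:6: RuntimeWarning: Mean of empty slice.
  ret = um.true_divide(
```

View pics/w4.png

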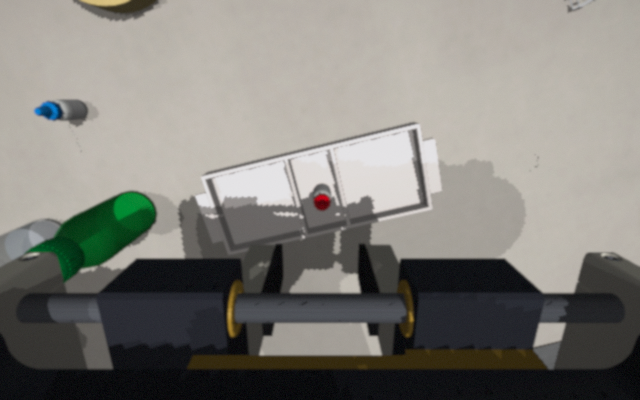

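The red vial stands in the narrow bay at (320,200). Blue vial next.

Call:
{"method": "play_rows", "body": {"commands": [[[7.3,-21.9,0.2,0,0,0,0.45],[7.3,-21.9,0.2,0,0,0,0.45],[7.3,-21.9,0.2,0,0,0,0.45],[7.3,-21.9,0.2,0,0,0,0.45],[7.3,-21.9,0.2,0,0,0,0.45],[7.3,-21.9,0.2,0,0,0,0.45],[7.3,-21.9,4,0,0,0,0.45],[7.3,-21.9,8,0,0,0,0.45],[7.3,-21.9,8,0,0,0,0.45],[7.3,-21.9,8,0,0,0,0.45],[7.3,-21.9,8,0,0,0,0.45]]]}}

```text
clock: 6.65
tool_pos: [0.6634, -0.0843, 0.0714]
orientation: [180.0, -0.0, -17.4]
force: [0.5, 0.3, 0.1]
opening: 0.0396
gripper_force: 0.0
```

```bash
python3 -c "
from h import *
print(get_obs()['tool_pos'],get_obs()['orientation'])
s=save('wrist','w5')
hsv=cv2.cvtColor(s['frame'],cv2.COLOR_RGB2HSV)
m=cv2.inRange(hsv,(95,120,50),(130,255,255))
n,l,st,c=cv2.connectedComponentsWithStats(m)
for i in range(1,n):
    if st[i,4]>40: p=ray(s,*c[i],.04);print(c[i],st[i],p);rel((p[0],p[1],.02,-17.5))
s=load('w4')
P=np.array([ray(s,*p,.02)[:2] for p in [(205,176),(417,125),(432,208),(230,250)]]);print(P,P.mean(0))
"
```

```text
[ 0.66341833 -0.08431174  0.07144732] [ 1.79952177e+02 -1.06120188e-02 -1.74492944e+01]
[317.53095238 230.79047619] [307 220  22  24 420] [ 0.66632301 -0.08186671  0.04      ]
[ 0.12 -0.29  5.26] [-0.  -0.1  0. ]
[[ 0.57402297 -0.17402587]
 [ 0.56098961 -0.36794696]
 [ 0.48210254 -0.36500064]
 [ 0.49835747 -0.16792258]] [ 0.52886815 -0.26872401]
```

Call:
{"method": "play_rows", "body": {"commands": [[[0.1,-0.25,2.5,0,0,0,0.45],[0.1,-0.25,5.0,0,0,0,0.45],[0.1,-0.25,5.0,0,0,0,0.4],[0.1,-0.25,5.0,0,0,0,0.3],[0.1,-0.25,5.0,0,0,0,0.2],[0.1,-0.25,5.0,0,0,0,0.1],[0.1,-0.25,5.0,0,0,0,0],[0.1,-0.25,5.0,0,0,0,0],[0.1,-0.25,5.0,0,0,0,0],[0.1,-0.25,5.0,0,0,0,0],[0.1,-0.25,5.0,0,0,0,0]]]}}

```text
clock: 7.62
tool_pos: [0.666, -0.0819, 0.0227]
orientation: [-180.0, -0.2, -17.4]
force: [-0.7, -0.9, 7.2]
opening: 0.0156
gripper_force: 29.9
```

```bash
python3 -c "
from h import *
print(get_obs()['tool_pos'],get_obs()['orientation'])
z=get_obs()['tool_pos'][2]
rel((.5332,.2815,.19,-17.5),(.5332,.2815,z+.03,-17.5),(.5332,.2815,z+.0045,-17.5))"
```

```text
[ 0.66604819 -0.08190482  0.02267954] [-179.95752879   -0.18004162  -17.4315372 ]
[-23.51 -30.7  -16.78] [-0.  -0.2  0.1]
[-23.55 -30.69  -3.05] [-0.  -0.2  0.1]
[-23.56 -30.69  -0.5 ] [-0.  -0.2  0.1]
```

Call:
{"method": "play_rows", "body": {"commands": [[[0,0,-4,0,0,0,0],[0,0,-8,0,0,0,0],[0,0,-12,0,0,0,0],[0,0,-16,0,0,0,0],[0,0,-16.5,0,0,0,0],[-23.5,-30.7,-16.5,0,0,0,0],[-23.5,-30.7,-16.5,0,0,0,0],[-23.5,-30.7,-16.5,0,0,0,0],[-23.5,-30.7,-16.5,0,0,0,0],[-23.5,-30.7,-16.5,0,0,0,0],[-23.5,-30.7,-16.5,0,0,0,0],[-23.5,-30.7,-16.5,0,0,0,0],[-23.5,-30.7,-16.5,0,0,0,0],[-23.5,-30.7,-16.5,0,0,0,0],[-23.5,-30.7,-16.5,0,0,0,0],[-23.5,-30.7,-13,0,0,0,0],[-23.5,-30.7,-9,0,0,0,0],[-23.5,-30.7,-5,0,0,0,0],[-23.5,-30.7,-3,0,0,0,0],[-23.5,-30.7,-3,0,0,0,0]]]}}

```text
clock: 9.28
tool_pos: [0.5298, 0.2793, 0.0457]
orientation: [179.6, 0.3, -17.5]
force: [-0.1, -1.0, -0.0]
opening: 0.0156
gripper_force: 29.8
```

```bash
python3 -c "
from h import *
print(get_obs()['tool_pos'],get_obs()['opening'],get_obs()['orientation'])
save('wrist','w6')
rel((.5332,.2815,.0272,-17.5))"
```

```text
[0.52978923 0.27927425 0.04573725] 0.015648814801005766 [179.59882146   0.26085346 -17.51066877]
[ 0.14 -0.17  2.15] [0.2 0.1 0. ]
```

View pics/w6.png

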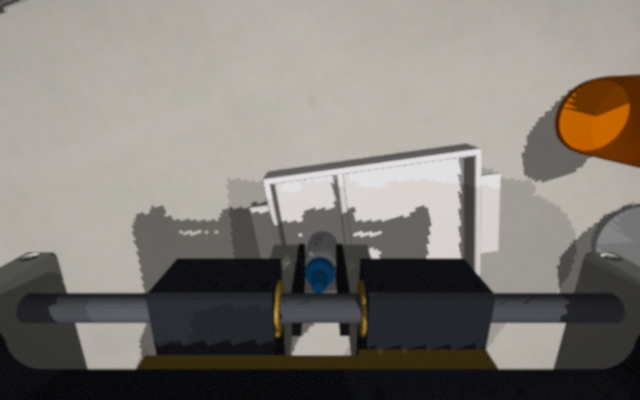

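Call:
{"method": "play_rows", "body": {"commands": [[[0.1,0,1.5,0,0,0,0],[0.1,0,2.4,0,0,0,0],[0.1,0,2.4,0,0,0,0],[0.1,0,2.4,0,0,0,0.1],[0.1,0,2.4,0,0,0,0.2],[0.1,0,2.4,0,0,0,0.3],[0.1,0,2.4,0,0,0,0.45],[0.1,0,2.4,0,0,0,0.45],[0.1,0,0,0,0,0,0.5],[0.1,0,-4,0,0,0,0.6],[0.1,0,-8,0,0,0,0.7],[0.1,0,-12,0,0,0,0.7],[0.1,0,-12,0,0,0,0.7],[0.1,0,-12,0,0,0,0.7]]]}}

```text
clock: 10.5
tool_pos: [0.5348, 0.2825, 0.1741]
orientation: [-179.7, -0.2, -17.5]
force: [-0.3, -0.3, -1.0]
opening: 0.0609
gripper_force: 0.0
```

```bash
python3 -c "
from h import *
save('wrist','w7')
print(get_obs()['tool_pos'])
rel((.6716,.0695,.20,-17.5),(.6716,.0695,.078,-17.5))"
```

```text
[0.53365996 0.28168025 0.1718921 ]
[19.53 16.09 -2.83] [-0.1 -0.   0. ]
[19.52 16.12  9.37] [-0.1 -0.   0. ]
```

View pics/w7.png

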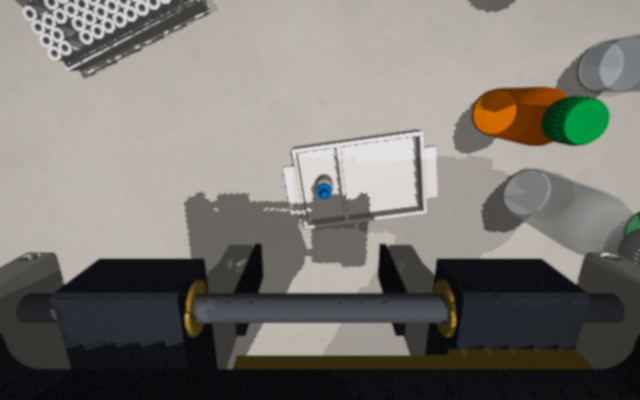

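The blue vial stands in the short tray's narrow bay at (323,187). Squat bottle next.

Call:
{"method": "play_rows", "body": {"commands": [[[19.5,16.1,-2.8,0,0,0,0.7],[19.5,16.1,-2.8,0,0,0,0.7],[19.5,16.1,-2.8,0,0,0,0.7],[19.5,16.1,-2.8,0,0,0,0.7],[19.5,16.1,-2.8,0,0,0,0.7],[19.5,16.1,-2.8,0,0,0,0.7],[19.5,16.1,-2.8,0,0,0,0.7],[19.5,16.1,2,0,0,0,0.7],[19.5,16.1,4,0,0,0,0.7],[19.5,16.1,4,0,0,0,0.7],[19.5,16.1,4,0,0,0,0.7],[19.5,16.1,4,0,0,0,0.7]]]}}

```text
clock: 11.55
tool_pos: [0.6719, 0.0694, 0.1314]
orientation: [180.0, -0.0, -17.4]
force: [0.4, 0.5, 1.8]
opening: 0.0613
gripper_force: 0.0
```

```bash
python3 -c "
from h import *
print(get_obs()['tool_pos'],get_obs()['orientation'])
s=save('wrist','w8')
hsv=cv2.cvtColor(s['frame'],cv2.COLOR_RGB2HSV)
m=cv2.inRange(hsv,(105,150,50),(130,255,255))
n,l,st,c=cv2.connectedComponentsWithStats(m)
for i in range(1,n):
    if st[i,4]>40: p=ray(s,*c[i],.1);print(c[i],st[i],p);rel((p[0],p[1],.076,-17.5))
s=load('w7')
P=np.array([ray(s,*p,.02)[:2] for p in [(293,148),(422,131),(427,213),(308,227)]]);print(P,P.mean(0))
"
```

```text
[0.67187582 0.0694346  0.131448  ] [ 1.79971988e+02 -4.17788150e-02 -1.74148657e+01]
[317.29806598 233.87637467] [ 289  205   57   59 2637] [0.67287238 0.07263173 0.1       ]
[-0.04 -0.29  5.63] [-0.  -0.1  0.1]
[[0.57565524 0.29884432]
 [0.55500494 0.18014548]
 [0.47454827 0.19225635]
 [0.49545925 0.31013367]] [0.52516693 0.24534495]
```

Call:
{"method": "play_rows", "body": {"commands": [[[0,-0.2,2.8,0,0,0,0.7],[0,-0.2,5.5,0,0,0,0.7],[0,-0.2,5.5,0,0,0,0.6],[0,-0.2,5.5,0,0,0,0.5],[0,-0.2,5.5,0,0,0,0.4],[0,-0.2,5.5,0,0,0,0.3],[0,-0.2,5.5,0,0,0,0.2],[0,-0.2,5.5,0,0,0,0.1],[0,-0.2,5.5,0,0,0,0],[0,-0.2,5.5,0,0,0,0],[0,-0.2,5.5,0,0,0,0]]]}}

```text
clock: 12.52
tool_pos: [0.6732, 0.0713, 0.0779]
orientation: [-179.9, -0.2, -17.4]
force: [-0.6, -0.7, 7.2]
opening: 0.0351
gripper_force: 30.0
```

```bash
python3 -c "
from h import *
z=get_obs()['tool_pos'][2]
rel((.67,-.07,z+.155,-17.5),(.525,-.330,z+.155,-17.5),(.525,-.330,z+.045,-17.5))"
```

```text
[  3.98  13.55 -15.51] [-0.1 -0.2  0.1]
[ -2.06  42.7  -15.57] [-0.1 -0.2  0.1]
[-2.09 42.72 -4.57] [-0.1 -0.2  0.1]
```

Call:
{"method": "play_rows", "body": {"commands": [[[0,0,-2,0,0,0,0],[0,0,-5,0,0,0,0],[0,0,-8,0,0,0,0],[0,0,-11,0,0,0,0],[0,2,-14,0,0,0,0],[-0.2,5,-14,0,0,0,0],[-0.4,8.5,-14,0,0,0,0],[-0.6,12,-14,0,0,0,0],[-0.8,15.5,-14,0,0,0,0],[-1,19,-14,0,0,0,0],[-1.2,22.5,-14,0,0,0,0],[-1.4,26,-14,0,0,0,0],[-1.6,29.5,-14,0,0,0,0],[-1.8,33,-14,0,0,0,0],[-1.9,36.5,-13,0,0,0,0],[-2,39.5,-11,0,0,0,0],[-2.1,42,-8,0,0,0,0],[-2.1,42.7,-6,0,0,0,0],[-2.1,42.7,-5,0,0,0,0],[-2.1,42.7,-5,0,0,0,0]]]}}

```text
clock: 14.18
tool_pos: [0.5218, -0.3297, 0.123]
orientation: [-180.0, 0.3, -17.6]
force: [0.8, 0.9, -1.6]
opening: 0.0352
gripper_force: 30.0
```

```bash
python3 -c "
from h import *
print(get_obs()['tool_pos'],get_obs()['opening'],get_obs()['orientation'])
save('wrist','w9')
rel((.525,-.330,.0779+.0045,-17.5))"
```

```text
[ 0.52177013 -0.32965593  0.12304173] 0.035184045907342656 [-179.97269028    0.26321218  -17.56804667]
[ 0.19 -0.02  4.26] [0.  0.1 0. ]
```

View pics/w9.png

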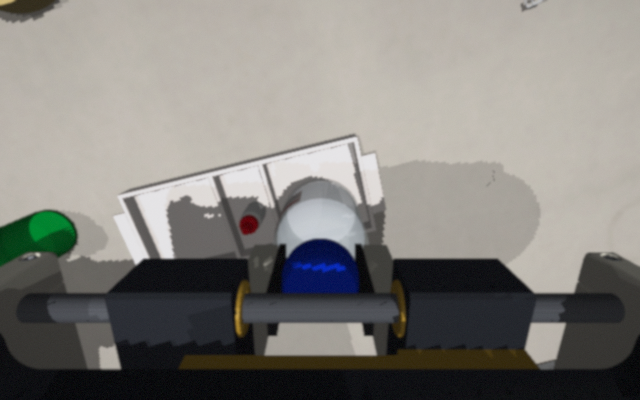

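Squat bottle over the far large bay, with the red vial untouched at (250,222). Lowering it.

Call:
{"method": "play_rows", "body": {"commands": [[[0.1,0,1.5,0,0,0,0],[0.1,0,3,0,0,0,0],[0.1,0,4,0,0,0,0],[0.1,0,4.3,0,0,0,0],[0.1,0,4.3,0,0,0,0],[0.1,0,4.3,0,0,0,0]]]}}

```text
clock: 14.73
tool_pos: [0.5254, -0.33, 0.0836]
orientation: [180.0, -0.1, -17.4]
force: [-0.8, -0.1, -2.1]
opening: 0.0354
gripper_force: 30.0
```

Call:
{"method": "play_rows", "body": {"commands": [[[0,0,0.2,0,0,0,0],[0,0,0.2,0,0,0,0],[0,0,0.2,0,0,0,0.4],[0,0,0.2,0,0,0,0.5],[0,0,0.2,0,0,0,0.6],[0,0,0.2,0,0,0,0.7],[0,0,-2,0,0,0,0.7],[0,0,-5,0,0,0,0.7],[0,0,-9,0,0,0,0.7],[0,0,-12,0,0,0,0.6],[0,0,-12,0,0,0,0.6],[0,0,-12,0,0,0,0.6]]]}}

```text
clock: 15.73
tool_pos: [0.5255, -0.3305, 0.2049]
orientation: [-180.0, -0.2, -17.5]
force: [-0.7, -0.0, -1.0]
opening: 0.0529
gripper_force: 0.0
```

```bash
python3 -c "
from h import *
save('wrist','w10')
s=save('top','t10')
hsv=cv2.cvtColor(s['frame'],cv2.COLOR_RGB2HSV)
m=cv2.inRange(hsv,(0,0,122),(180,60,255))
n,l,st,c=cv2.connectedComponentsWithStats(m)
for i in range(1,n):
    if st[i,4]>30 and 260<c[i,0]<300 and 225<c[i,1]<260: print(c[i],st[i],ray(s,*c[i],.15))
print(get_obs()['tool_pos'])
rel((.4599,.0835,.225,-17.5))
"
```

```text
[283.77777778 240.05555556] [279 235   8  13  36] [0.46657489 0.066197   0.15      ]
[275.05084746 242.66101695] [269 236  13  13 118] [0.46058146 0.08443634 0.15      ]
[ 0.5240046  -0.32986471  0.20182845]
[-18.53 -37.5   -2.28] [-0.   0.1  0. ]
```

Call:
{"method": "play_rows", "body": {"commands": [[[-18.5,-37.5,-2.3,0,0,0,0.6],[-18.5,-37.5,-2.3,0,0,0,0.6],[-18.5,-37.5,-2.3,0,0,0,0.6],[-18.5,-37.5,-2.3,0,0,0,0.6],[-18.5,-37.5,-2.3,0,0,0,0.6],[-18.5,-37.5,-2.3,0,0,0,0.6],[-18.5,-37.5,-2.3,0,0,0,0.6],[-18.5,-37.5,-2.3,0,0,0,0.6],[-18.5,-37.5,-2.3,0,0,0,0.6],[-18.5,-37.5,-2.3,0,0,0,0.6],[-18.5,-37.5,-2.3,0,0,0,0.6],[-18.5,-37.5,-2.3,0,0,0,0.6],[-18.5,-37.5,-2.3,0,0,0,0.6],[-18.5,-37.5,-2.3,0,0,0,0.6],[-18.5,-37.5,-2.3,0,0,0,0.6]]]}}

```text
clock: 17.08
tool_pos: [0.4606, 0.0817, 0.225]
orientation: [179.9, 0.0, -17.6]
force: [0.3, -0.1, -0.1]
opening: 0.0527
gripper_force: 0.0
```

```bash
python3 -c "
from h import *
print(get_obs()['tool_pos'])
s=save('wrist','w11')
print([proj(s,(.4603,.084,z)) for z in (.15,.1,0)])
rel((.4603,.084,.165,-17.5),(.4603,.084,.112,-17.5))
"
```

```text
[0.46056557 0.08173875 0.22496032]
[array([319.37950614, 211.32807012]), array([319.40412382, 192.14153332]), array([319.43540389, 167.76246336])]
[-0.1  -0.21  6.01] [ 0.   0.  -0.1]
[-0.1  -0.21 11.31] [ 0.   0.  -0.1]
```

View pics/w11.png

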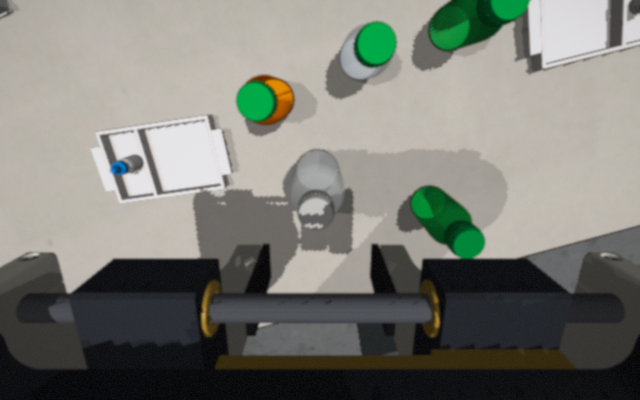

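The tall bottle's cap is centred between the fingers at (317,209).

Call:
{"method": "play_rows", "body": {"commands": [[[-0.1,-0.15,3,0,0,0,0.6],[-0.1,-0.15,6,0,0,0,0.6],[-0.1,-0.15,9,0,0,0,0.6],[-0.1,-0.15,11.2,0,0,0,0.6],[-0.1,-0.15,11.2,0,0,0,0.6],[-0.1,-0.15,11.2,0,0,0,0.5],[-0.1,-0.15,11.2,0,0,0,0.4],[-0.1,-0.15,11.2,0,0,0,0.3],[-0.1,-0.15,11.2,0,0,0,0.2],[-0.1,-0.15,11.2,0,0,0,0.1],[-0.1,-0.15,11.2,0,0,0,0],[-0.1,-0.15,11.2,0,0,0,0],[-0.1,-0.15,11.2,0,0,0,0]]]}}

```text
clock: 18.22
tool_pos: [0.461, 0.0852, 0.1148]
orientation: [-179.9, -0.1, -17.4]
force: [-1.5, 0.6, 7.4]
opening: 0.0274
gripper_force: 30.0
```

```bash
python3 -c "
from h import *
z=get_obs()['tool_pos'][2];print(z)
rel((.5315,-.210,z+.155,-17.5),(.5315,-.21,z+.0055,-17.5))"
```

```text
0.11482913628067731
[ 15.59  26.03 -15.51] [-0.1 -0.1  0.1]
[15.57 26.06 -0.56] [-0.1 -0.1  0.1]
```

Call:
{"method": "play_rows", "body": {"commands": [[[0,0,-2,0,0,0,0],[0,0,-5,0,0,0,0],[0,0,-8,0,0,0,0],[0,0,-11,0,0,0,0],[0,0,-14,0,0,0,0],[0.6,1,-15,0,0,0,0],[2.1,3.5,-15,0,0,0,0],[3.9,6.5,-15,0,0,0,0],[5.7,9.5,-15,0,0,0,0],[7.5,12.5,-15,0,0,0,0],[9.3,15.5,-15,0,0,0,0],[11.1,18.5,-15,0,0,0,0],[12.9,21.5,-15,0,0,0,0],[14.5,24.2,-15,0,0,0,0],[15.6,26,-15,0,0,0,0],[15.6,26,-13,0,0,0,0],[15.6,26,-10,0,0,0,0],[15.6,26,-7,0,0,0,0],[15.6,26,-5,0,0,0,0],[15.6,26,-5,0,0,0,0]]]}}

```text
clock: 19.88
tool_pos: [0.5277, -0.2094, 0.1588]
orientation: [180.0, 0.5, -17.5]
force: [-1.6, 1.0, -3.0]
opening: 0.0277
gripper_force: 30.0
```

```bash
python3 -c "
from h import *
print(get_obs()['tool_pos'],get_obs()['opening'],get_obs()['orientation'])
save('wrist','w12')
rel((.5315,-.21,.1148+.0045,-17.5))"
```

```text
[ 0.52772649 -0.2093928   0.1588265 ] 0.027688775791155605 [179.96411931   0.47219873 -17.52721889]
[ 0.24 -0.05  4.23] [0.1 0.3 0. ]
```

View pics/w12.png

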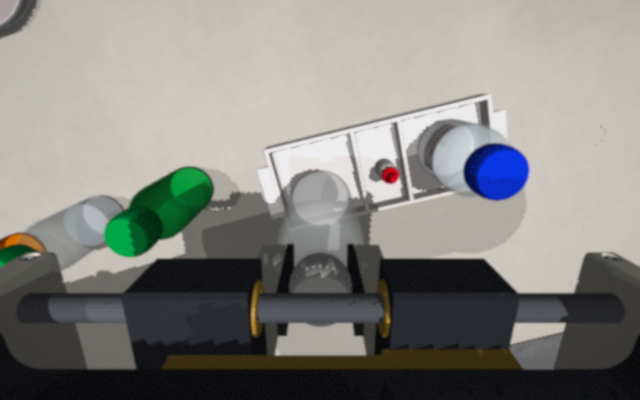

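The squat bottle stands in its bay at (450,155). The tall bottle is over the other bay with its base at (320,197).

Call:
{"method": "play_rows", "body": {"commands": [[[0,0,1.5,0,0,0,0],[0,0,3,0,0,0,0],[0,0,4,0,0,0,0],[0,0,4.3,0,0,0,0],[0,0,4.3,0,0,0,0],[0,0,4.3,0,0,0,0]]]}}

```text
clock: 20.43
tool_pos: [0.5316, -0.2101, 0.1216]
orientation: [180.0, -0.1, -17.4]
force: [-0.2, -0.3, -2.0]
opening: 0.0278
gripper_force: 30.0
```

Call:
{"method": "play_rows", "body": {"commands": [[[0,0,0.2,0,0,0,0],[0,0,0.3,0,0,0,0],[0,0,0.3,0,0,0,0.2],[0,0,0.3,0,0,0,0.3],[0,0,0.3,0,0,0,0.4],[0,0,0.3,0,0,0,0.5],[0,0,0.3,0,0,0,0.6],[0,0,-2,0,0,0,0.6],[0,0,-5,0,0,0,0.6],[0,0,-9,0,0,0,0.6],[0,0,-11,0,0,0,0.6],[0,0,-11,0,0,0,0.6],[0,0,-11,0,0,0,0.6]]]}}

```text
clock: 21.52
tool_pos: [0.5316, -0.21, 0.232]
orientation: [-179.9, -0.2, -17.5]
force: [-0.2, 0.4, -1.4]
opening: 0.0526
gripper_force: 0.0
```

```bash
python3 -c "
from h import *
save('wrist','w13')
print(get_obs()['tool_pos'])
rel((.5607,.0065,.2,-60),(.5607,.0065,.2,-17.5),(.5607,.0065,.14,-17.5))"
```

```text
[ 0.5307473  -0.209881    0.23048229]
[ -3.64 -21.54   3.06] [-0.  -0.  42.5]
[ -3.64 -21.54   3.06] [-0. -0.  0.]
[ -3.64 -21.53   9.06] [-0. -0.  0.]
```

Call:
{"method": "play_rows", "body": {"commands": [[[-3.6,-21.5,0,0,0,0,0.6],[-3.6,-21.5,0,0,0,0,0.6],[-3.6,-21.5,0,0,0,0,0.6],[-3.6,-21.5,0,0,0,0,0.6],[-3.6,-21.5,0,0,0,0,0.6],[-3.6,-21.5,0,0,0,0,0.6],[-3.6,-21.5,4,0,0,0,0.6],[-3.6,-21.5,8,0,0,0,0.6],[-3.6,-21.5,8,0,0,0,0.6],[-3.6,-21.5,8,0,0,0,0.6],[-3.6,-21.5,8,0,0,0,0.6]]]}}

```text
clock: 22.48
tool_pos: [0.5619, 0.0055, 0.1517]
orientation: [180.0, -0.0, -17.5]
force: [-0.5, -0.4, 0.6]
opening: 0.0527
gripper_force: 0.0
```

```bash
python3 -c "
from h import *
print(get_obs()['tool_pos'],get_obs()['orientation'])
s=save('wrist','w14')
hsv=cv2.cvtColor(s['frame'],cv2.COLOR_RGB2HSV)
m=cv2.inRange(hsv,(50,120,50),(85,255,255))
n,l,st,c=cv2.connectedComponentsWithStats(m)
for i in range(1,n):
    if st[i,4]>300: p=ray(s,*c[i],.117);print(c[i],st[i],p);rel((p[0],p[1],.087,-17.5))
"
```

```text
[0.56186897 0.00549407 0.15165704] [ 1.79955108e+02 -2.79865226e-02 -1.74517879e+01]
[444.42575072 174.74187577] [ 395  136  100   80 4862] [ 0.57533919 -0.07457665  0.117     ]
[3.62 7.27 6.55] [-0.  -0.1  0. ]
[317.62962963 232.31535948] [ 295  207   46   51 1836] [0.56249304 0.00859875 0.117     ]
[-0.1  -0.28  6.55] [-0.  -0.1  0. ]
```

Call:
{"method": "play_rows", "body": {"commands": [[[-0.1,-0.2,3,0,0,0,0.6],[-0.1,-0.2,5.5,0,0,0,0.6],[-0.1,-0.2,6.4,0,0,0,0.6],[-0.1,-0.2,6.4,0,0,0,0.6],[-0.1,-0.2,6.4,0,0,0,0.5],[-0.1,-0.2,6.4,0,0,0,0.4],[-0.1,-0.2,6.4,0,0,0,0.3],[-0.1,-0.2,6.4,0,0,0,0.2],[-0.1,-0.2,6.4,0,0,0,0.1],[-0.1,-0.2,6.4,0,0,0,0],[-0.1,-0.2,6.4,0,0,0,0],[-0.1,-0.2,6.4,0,0,0,0]]]}}

```text
clock: 23.53
tool_pos: [0.5616, 0.0081, 0.0877]
orientation: [-180.0, -0.1, -17.4]
force: [-0.2, -0.1, 6.2]
opening: 0.0293
gripper_force: 30.0
```

```bash
python3 -c "
from h import *
z=get_obs()['tool_pos'][2];print(z)
rel((.5215,.2235,z+.155,-17.5),(.5215,.2235,z+.0055,-17.5))"
```

```text
0.08774725813446235
[-10.25 -19.36 -15.51] [-0.  -0.1  0.1]
[-10.28 -19.34  -0.56] [-0.  -0.1  0.1]
```

Call:
{"method": "play_rows", "body": {"commands": [[[0,0,-2,0,0,0,0],[0,0,-5,0,0,0,0],[0,0,-8,0,0,0,0],[0,0,-11,0,0,0,0],[0,0,-14,0,0,0,0],[0,0,-15,0,0,0,0],[-1,-2,-15,0,0,0,0],[-2.5,-4.8,-15,0,0,0,0],[-4,-7.7,-15,0,0,0,0],[-5.5,-10.6,-15,0,0,0,0],[-7,-13.5,-15,0,0,0,0],[-8.5,-16.3,-15,0,0,0,0],[-10,-18.8,-15,0,0,0,0],[-10.2,-19.4,-14,0,0,0,0],[-10.2,-19.4,-11,0,0,0,0],[-10.2,-19.4,-8,0,0,0,0],[-10.2,-19.4,-5.5,0,0,0,0],[-10.2,-19.4,-5,0,0,0,0],[-10.2,-19.4,-5,0,0,0,0],[-10.2,-19.4,-5,0,0,0,0]]]}}

```text
clock: 25.2
tool_pos: [0.5223, 0.2237, 0.1373]
orientation: [180.0, -0.0, -17.5]
force: [0.8, 0.1, -1.1]
opening: 0.0292
gripper_force: 30.0
```

```bash
python3 -c "
from h import *
print(get_obs()['tool_pos'],get_obs()['opening'],get_obs()['orientation'])
save('wrist','w15')
rel((.5215,.2235,.0877+.0045,-17.5))"
```

```text
[0.52225805 0.22374717 0.1373183 ] 0.029231246168696816 [ 1.79994034e+02 -3.22168055e-02 -1.74545859e+01]
[-0.1   0.1   4.59] [-0.1 -0.1  0. ]
```

View pics/w15.png

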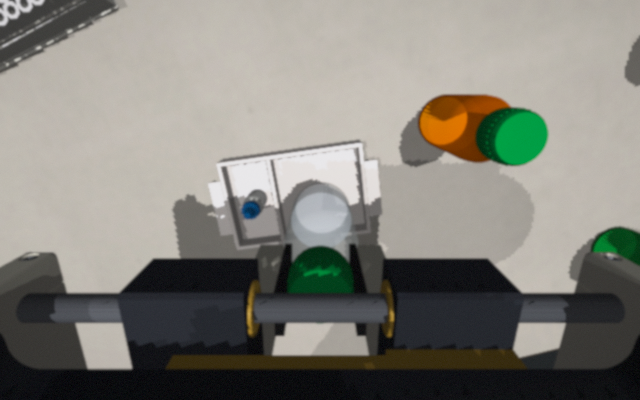

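Slim bottle over the large bay with its base at (321,208). Lowering and releasing.

Call:
{"method": "play_rows", "body": {"commands": [[[0,0,1.5,0,0,0,0],[0,0,3,0,0,0,0],[0,0,4,0,0,0,0],[0,0,4.5,0,0,0,0],[0,0,4.6,0,0,0,0],[0,0,4.6,0,0,0,0],[0,0,4.6,0,0,0,0.2],[0,0,4.6,0,0,0,0.3],[0,0,4.6,0,0,0,0.4],[0,0,4.6,0,0,0,0.5],[0,0,4.6,0,0,0,0.55],[0,0,2,0,0,0,0.55],[0,0,-1,0,0,0,0.55],[0,0,-5,0,0,0,0.55],[0,0,-9,0,0,0,0.55],[-10,-10,-9,0,0,0,0.55],[-10,-10,-9,0,0,0,0.55],[-10,-10,-9,0,0,0,0.55],[-10,-10,-9,0,0,0,0.55],[-10,-10,-9,0,0,0,0.55]]]}}

```text
clock: 26.92
tool_pos: [0.4547, 0.3523, 0.2264]
orientation: [-180.0, 0.0, -17.3]
force: [-0.5, 0.0, -0.4]
opening: 0.0483
gripper_force: 0.0
```

```bash
python3 -c "
from h import *
s=save('scene','sf')
t=save('top','tf')
a=cv2.imread('pics/sf.png')[100:360,220:480];b=cv2.imread('pics/tf.png')[130:290,180:480]
cv2.imwrite('pics/f.png',np.vstack([cv2.resize(a,(300,300)),b])); print(get_obs()['tool_pos'])"
```

```text
[0.45574905 0.34975147 0.22633853]
```

View pics/f.png

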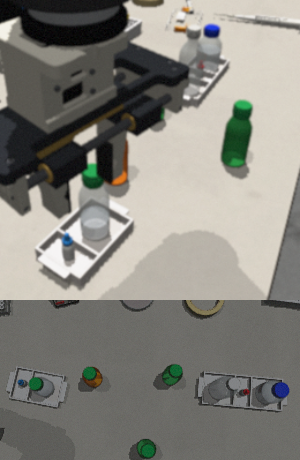

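All five items stand upright in their bays. One numeric check of the cap positions before handing in.

```bash
python3 -c "
from h import *
t=load('tf')
hsv=cv2.cvtColor(t['frame'],cv2.COLOR_RGB2HSV)
def f(lo,hi,z,b):
    m=cv2.inRange(hsv,lo,hi)[b[1]:b[3],b[0]:b[2]]; p=np.argwhere(m).mean(0)[::-1]+b[:2]; return ray(t,*p,z)[:2]
def loc(p,c,yaw):
    return (Rot.from_euler('z',-yaw,degrees=True).apply([*(p-np.array(c)),0])[:2]*1000).round(1)
L=((.5285,-.2697),-3.2);S=((.5254,.2443),-11)
print('slim',loc(f((50,120,50),(85,255,255),.12,(190,190,245,240)),*S))
print('blue',loc(f((95,100,40),(130,255,255),.04,(190,190,245,240)),*S))
print('squat',loc(f((105,150,50),(130,255,255),.106,(380,190,480,250)),*L))
print('red',loc(f((170,120,40),(180,255,255),.04,(380,190,480,250)),*L))
w=load('w13');print('tall expect',proj(t,(.5315,-.21,.15)))
o=get_obs();print(o['qvel'].round(1))
"
```

```text
slim [  1.  -21.6]
blue [ 0.6 34.8]
squat [  0.6 -62.2]
red [-2.2 -2.9]
tall expect [413.06851503 213.36243642]
[-1.8 -0.2 -0.3 -0.  -0.1  0.3]
```

```bash
python3 -c "
from h import *
print(close_job())"
```

```text
the job is handed in; nothing more can be done
None
```

I handed in both kits after about 27 s of robot time: in the last pictures the three bottles and two vials stood upright in their bays within about 5 mm of centre. The hand-in returned no verdict. I kept clear of the timer, tape and dish but did not re-measure them at the end.

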